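Swing the packing tray home against its stop and load the carton

TASK

Swing the blue tray round its pivot pin, past the sprung roller catch, until it sits fully home against the rubber stop, and keep it pressed there with your fingertips at about 15 newtons for a second, never pushing on the tray with more than 25. Then set the small gift carton down upright inside the tray (do not drop it) and let go, leaving the tray home and the glue stick, the red tape roll and the tape measure where they are.

Things in the scene. Friction and masses are not known exactly. Their poses are not given: they have to be found in the camera images.
- jig: Fixed white board 300 x 310 x 12 mm screwed to the table, reaching -50 to 250 mm along its x and -175 to 135 mm along its y. Origin: on the pivot axis, at table height. The tray is home when its yaw equals the jig's yaw (x axes parallel); it starts 0.55 to 0.9 rad clockwise of that (seen from above) and must turn counter-clockwise.
- tray: Loose blue open tray, 0.3 to 0.6 kg, flat on the board, pivoted on the pin. Origin: centre of its pivot hole at its underside, 12 mm above the table. In its frame: x -25 to 165 mm, y -25 to 95 mm, 24 mm tall; walls 5 mm, floor 6 mm. A round steel lug sticks out 35 mm from the x = 165 face at y = 10. Its long side at y = -25 is the one to push, that at y = 95 meets the stop.
- push_corner (a point): Point on the outer face of the tray's pushed long side (y = -25 mm), at tray x = 150 mm, marked by a yellow strip, 14 mm above the tray's underside (26 mm above the table). Its axes are the tray's; push along the tray's +y.
- stop: Fixed aluminium stop block with a black rubber pad, 26 mm wide, 30 mm tall, on the board. Origin: middle of the pad's face at board height; the face looks along the stop's -y (jig's -y). It is rigid: less than 1 mm of give at 20 N.
- pocket (a point): Centre of the tray's free floor area, on the floor (18 mm above the table), at tray x = 95 mm, y = 35 mm. Its axes are the tray's. The inside of the tray measures 180 mm (x) by 110 mm (y); the pin head is in one corner of it.
- carton_mid (a point): Small brown gift carton, 50 g, standing on the table: 50 mm along its x, 62 mm along its y, 55 mm tall plus a soft-looking red bow of 11 mm on top that offers no resistance. This point is the centre of the 55 mm body, 27.5 mm above its underside. Its axes are the carton's, z up.
- glue: Orange and white glue stick standing upright, 26 mm diameter, 97 mm tall; origin at the centre of its foot. Leave it alone.
- red_tape: Red tape roll lying flat, 72 mm diameter, 25 mm tall; origin at the centre of its underside. Leave it alone.
- measure: Yellow tape measure, 32 x 69 x 58 mm, standing; origin at the centre of its underside. Leave it alone.
- carton: The carton itself; origin at the centre of its underside. For its grasp use the point carton_mid.
- pivot_pin (a point): Steel pivot pin, 12 mm diameter with a flat 24 mm head, fixed to the board; this point is its axis at board height, 12 mm above the table; the head's top is 13 mm above it. It holds the tray down at one corner with 1 mm play all round.
- catch_roller (a point): Centre of the 16 mm brass roller of a sprung catch on the board. A lug on the tray's far end meets it about 0.1 rad before home and must be forced past: up to about 14 N at push_corner, more if pushed nearer the pin. Then the resistance drops over the last 8 mm to the stop, and the catch holds the tray home by itself. The roller gives way along the jig's x.
- sealer: Blue bag sealer, a fixed obstacle between tray and carton: body about 360 mm long (roughly along world x, x = 0.52 to 0.88), 82 mm wide, 66 mm tall, with a raised arm whose black knob reaches 190 mm above the table at about x = 0.60. Origin near the middle of its foot. Carry things round its front (robot side) or well above it.
Mind the look-alikes: they are no part of the job. Of the things that look like the carton, take the one that is nearest to the robot's base at the start.

How it is judged:
On the way, in this order (a step that is already met when the one before it is completed fails the run):
1. the tray is home (within 0.02 rad of the jig's heading) and is pressed on with the fingers at more than 10 N, bearing on the stop with more than 10 N, for 0.5 s (angle between the x axis of tray and the x axis of jig, either way round below 0.02 rad and contact force between the fingers and tray above 10 N and contact force between tray and stop above 10 N), for 0.5 s.
2. the carton stands in the tray (horizontal distance between carton_mid and pocket below 0.04 m and z of carton_mid in the frame of pocket below 0.032 m and angle between carton_mid's own z axis and vertical below 0.1 rad), for 0.2 s.
At the end, for the whole second after the job is handed in: The tray is home, within 0.02 rad of the jig's heading and at rest, and the carton stands upright (within 0.1 rad) on the tray's floor, its centre within 40 mm of the middle of the free floor area (all of step 2 and angle between the x axis of tray and the x axis of jig, either way round below 0.02 rad and linear speed of tray below 0.02 m/s); the robot touches nothing.
It fails at once if the fingers push on the tray with more than 25 N (contact force between the fingers and tray above 25 N).
It fails at once if the arm or the gripper's body leans on the tray with more than 25 N (contact force between the arm and tray above 25 N).
It fails at once if the carton is dropped (it falls freely faster than 0.6 m/s, a drop of about 18 mm) (linear speed of carton above 0.6 m/s and contact force between the fingers and carton below 0.05 N).
It fails at once if the glue stick, the red tape roll or the tape measure is moved more than 20 mm (distance of any of glue, red_tape, measure from where it was at the start of the episode above 0.02 m).
It also fails if it takes over 70 s, if anything falls off the work surface, if the arm or the gripper's body presses on something with over 40 N, if the wrist force passes 120 N, or if a joint passes its speed limit or range.

ROBOT

A 6-joint arm with a two-finger parallel gripper is mounted at the origin on a cart in front of the work surface, level with it; the furniture and walls round the work are solid. World frame = base frame: x ahead of the robot, y to its left, z up, the work surface at z = 0. Lengths are in m, angles in rad, forces in N, time in s.
With the tool pointing down it reaches from about 0.35 to 0.775 m from the base axis. Payload 7.3 kg.
Tool frame: the origin (TCP) lies where the fingers leave the gripper's body, on its centre line; the fingertips stand 66 mm ahead of it and the grasp point (between the pads) lies 47 mm ahead of it (robot.tips_ahead is the distance from the TCP to the fingertips, in m); z points along the fingers, y is the line along which they close (so a half turn about z gives the same grasp; the last joint's range is limited). The gripper opens to 92 mm and grips with 3 to 60 N. Pads are 19 mm wide; open, the fingers measure 130 mm over their backs; the gripper's body (75 mm by 190 mm) begins 47 mm behind the grasp point.
Start: joints at [-1.487, 0.342, 1.524, -0, 1.275, -0.146], TCP at [0.12, -0.511, 0.292] pointing down, gripper open.
Joint ranges: [-2.53, 2.53], [-0.77, 2.02], [0.04, 2.7], [-1, 4.14], [0.28, 2.66], [-3.11, 3.11]. Speed limits (rad/s): [2.57, 2.57, 3.14, 3.14, 3.14, 3.14].

INTERFACE

Orientations are given as [roll, pitch, yaw] about the fixed x, y, z axes, in that order (R = Rz(yaw) Ry(pitch) Rx(roll)).
In Python, from cell import robot gives the robot as it stands.
- The arm moves only by the shell command python3 -m inch 'ROWS' [FORCE]. ROWS is a JSON object of lists of equal length, an entry for each row: "travel": the shift along the tool's x, y, z in mm, a list of three; "turn": the turn about the tool's z in units of 5 degrees (1.0 is 5 degrees); "claw": the closure, from -1 (fully open) to 1 (shut). A call has 1 to 12 rows; each row is the pose to reach, as a shift and turn from the pose commanded when the call began, along the tool's axes at that moment; what a row does not reach only later rows make up. A row lasts 1/10 s, in which the tool goes at most 50 mm and 8.59 degrees, less where a joint would pass 70% of its speed; a pose out of reach is approached as far as the arm can. A call with a gripper value outside its range is refused whole. The fingers move at their own pace and stop on an object; FORCE is the grip in N (left out, the last holds). Time passes only in rows, so rows that repeat a pose let the fingers close. It gives the time, the measured TCP pose, the force, the opening and the grip force at its end, in the units of the state.
- robot.observe(): the state, without advancing time (a new reading comes with each control period).
- robot.read_camera(name): name is "scene" or "top"; returns a dict with "pixels" (420x560x3 uint8, red, green, blue), "fx", "fy", "cx", "cy" (pixels), "cam_to_world" (4x4, takes a point from camera to world coordinates). Camera axes: x right, y down, z forward; pixel columns grow to the right and rows downward; lengths in m; the calibration is good to about 2 mm. A picture is of the moment at which its call begins. There is no depth.
- robot.hand_in(): hands the job in; it is judged then, once.
The state is a dict: "time": time; "qpos": joint angles; "qvel": joint speeds; "joint_efforts": joint torques, N m; "tool_pos": TCP position; "tool_rot": TCP orientation; "contact_force": force on the tool from outside, world axes, zero at the start; "torque": the same for the moment, N m; "opening": finger opening in m; "grip_force": force on a finger pad.
Only numpy, scipy, OpenCV 4.12 (cv2) and the standard library are available. Lean on these libraries where they do the work, as an engineer would, in place of code of your own. Each camera call takes 0.05 s, during which the arm holds its last target. There are 200 camera calls.

## Working session

There is one attempt and no reset: what is moved stays moved. The work goes in short steps, Python scripts to look and compute and a shell command to move; the robot and the scene stay as the last step left them, time stands still between calls to the robot, and variables do not carry over. Pictures are saved under pics/ and viewed, at most 13 in all, crops included, and the job is handed in when it is done.

```bash
ls; mkdir -p pics
python3 - <<'E'
from cell import robot
import cv2
for n in("scene","top"):
    c=robot.read_camera(n)
    cv2.imwrite(f"pics/{n}0.png",cv2.cvtColor(c["pixels"],cv2.COLOR_RGB2BGR))
    print(n,c["fx"],c["fy"],c["cx"],c["cy"],c["cam_to_world"])
print(robot.observe())
E
```

```text
pics
scene 400.25166714874075 400.25166714874075 278.4634455276061 208.8322289751559 [[-0.75933245 -0.32391074  0.56435455 -0.10433828]
 [-0.65045992  0.35414582 -0.67192457  0.81289409]
 [ 0.01777978 -0.87730415 -0.47960537  0.61196116]
 [ 0.          0.          0.          1.        ]]
top 386.47313765085863 386.47313765085863 274.95992894999637 215.36178278568852 [[ 0.02514421 -0.98541599  0.16829465  0.32672978]
 [-0.99962579 -0.02659803 -0.00638948  0.01090639]
 [ 0.0107726  -0.16807101 -0.98571603  1.50238922]
 [ 0.          0.          0.          1.        ]]
{'time': 0.1, 'qpos': array([-1.48699871e+00,  3.42664180e-01,  1.52488524e+00,  1.25970730e-05,
        1.27540901e+00, -1.46034451e-01]), 'qvel': array([ 4.50105249e-05, -1.47714561e-03, -1.76368392e-03, -1.27947522e-03,
        3.95316168e-04,  1.91528076e-03]), 'joint_efforts': array([ 1.41722463e-03, -4.32007205e+01, -2.44691616e+01,  7.18729338e-02,
        5.26969868e-02, -5.77255628e-05]), 'tool_pos': array([ 0.11958739, -0.5109311 ,  0.29162127]), 'tool_rot': array([-3.14024317e+00, -2.10660368e-04,  2.29828255e-01]), 'contact_force': array([-0.33373208, -0.2842923 , -0.05562227]), 'torque': array([ 0.01206972, -0.00821432, -0.02632622]), 'grip_force': 0.0, 'opening': 0.09177633235118737}
```

View pics/scene0.png

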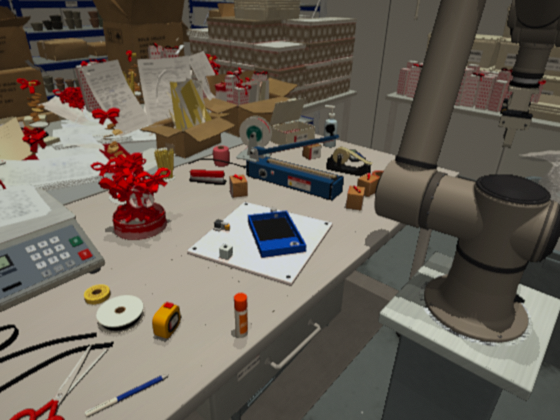

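View pics/top0.png

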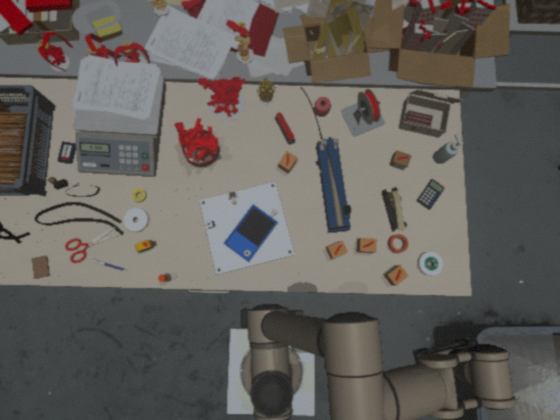

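The scene view shows the blue tray on the white board with the sealer behind it. In the top view the board is around (246,228), the tray around (250,233), the sealer around (333,185), and the carton candidates are at (336,250), (367,245), (397,275), (287,160) and (400,160). I'll enlarge that area.

```bash
cat > h.py <<'E'
import numpy as np, cv2
from cell import robot
def shot(n):
    c=robot.read_camera(n); return c
def px2w(c,u,v,z):
    T=c["cam_to_world"]; d=T[:3,:3]@np.array([(u-c["cx"])/c["fx"],(v-c["cy"])/c["fy"],1]); o=T[:3,3]
    return (o+d*(z-o[2])/d[2])[:2]
def w2px(c,p):
    T=c["cam_to_world"]; q=T[:3,:3].T@(np.array(p)-T[:3,3]); return c["fx"]*q[0]/q[2]+c["cx"],c["fy"]*q[1]/q[2]+c["cy"]
def crop(c,u0,v0,w,h,k,f):
    im=cv2.cvtColor(c["pixels"],cv2.COLOR_RGB2BGR)[v0:v0+h,u0:u0+w]
    cv2.imwrite(f,cv2.resize(im,None,fx=k,fy=k,interpolation=cv2.INTER_CUBIC))
E
python3 - <<'E'
from h import *
c=shot("top")
crop(c,190,175,130,108,6,"pics/tray.png"); crop(c,310,215,130,80,6,"pics/cart.png")
for p in [(336,250),(367,245),(397,275),(287,160),(400,160)]:
    w=px2w(c,*p,0.05); print(p,w,np.hypot(*w))
E
```

```text
(336, 250) [ 0.44876544 -0.23136569] 0.504896525498016
(367, 245) [ 0.47066855 -0.34852229] 0.585659177192119
(397, 275) [ 0.36154849 -0.45892109] 0.5842310121639567
(287, 160) [ 0.79545298 -0.04004167] 0.7964601509129162
(400, 160) [ 0.80813792 -0.4832502 ] 0.9416037652969513
```

View pics/tray.png

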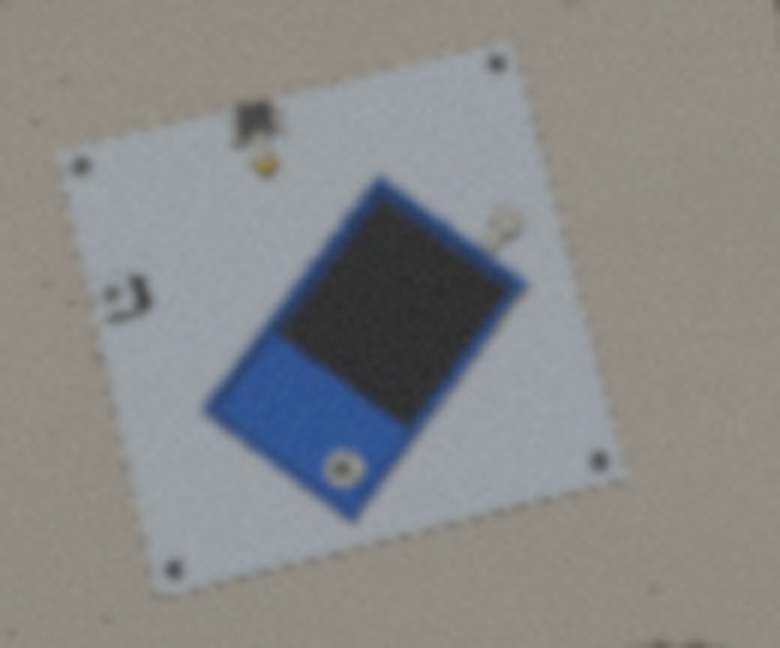

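View pics/cart.png

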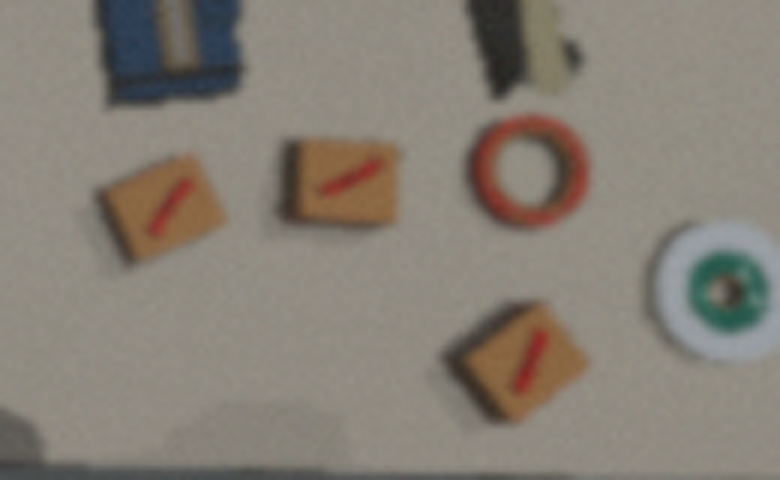

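```bash
cat > m.py <<'E'
from h import *
def fit(loc,pts):  # rigid 2D: world = R loc + t
    loc=np.array(loc,float);pts=np.array(pts);a=loc-loc.mean(0);b=pts-pts.mean(0)
    th=np.arctan2((a[:,0]*b[:,1]-a[:,1]*b[:,0]).sum(),(a*b).sum())
    R=np.array([[np.cos(th),-np.sin(th)],[np.sin(th),np.cos(th)]]);t=pts.mean(0)-R@loc.mean(0)
    return th,R,t,np.linalg.norm(loc@R.T+t-pts,axis=1).round(4)
E
python3 - <<'E'
from m import *
c=shot("top")
W=lambda L,u0,v0,z:[px2w(c,u0+x/6,v0+y/6,z) for x,y in L]
th,R,t,e=fit([(.25,.135),(.25,-.175),(-.05,-.175),(-.05,.135)],W([(58,150),(515,42),(628,478),(162,595)],190,175,.012)); print("jig",th,t,e)
th2,R2,t2,e2=fit([(.165,.095),(.165,-.025),(-.025,-.025),(-.025,.095)],W([(380,178),(525,287),(353,520),(205,410)],190,175,.036)); print("tray",th2,t2,e2)
print("pin head",W([(342,467)],190,175,.025))
print("push now",R2@[.15,-.025]+t2,"home",R@[.15,-.025]+t,"pocket home",R@[.095,.035]+t)
th3,R3,t3,e3=fit([(.025,.031),(.025,-.031),(-.025,-.031),(-.025,.031)],W([(107,190),(190,155),(226,215),(138,257)],310,215,.055)); print("carton",th3,t3,e3)
print("sealer end",W([(105,105),(240,95)],310,215,.0))
E
```

```text
jig 0.27215991084523183 [0.43033425 0.10176197] [0.0005 0.0027 0.0019 0.0032]
tray -0.6082405873097358 [0.42921613 0.10223739] [0.0022 0.0041 0.0031 0.0032]
pin head [array([0.43123209, 0.10423987])]
push now [ 0.53802872 -0.00399265] home [0.58153344 0.11800403] pocket home [0.51242911 0.1610109 ]
carton 0.4611315230345291 [ 0.45215233 -0.23634634] [0.0025 0.0051 0.0029 0.0029]
sealer end [array([ 0.52066616, -0.20643778]), array([ 0.5295984 , -0.29484677])]
```

```bash
python3 -m inch '{"travel":[[40,-30,0],[80,-60,0],[120,-90,0],[160,-120,0],[200,-150,0],[240,-180,0],[280,-210,0],[320,-240,0],[360,-270,0],[400,-300,0],[440,-330,0],[480,-360,0]],"turn":[-0.7,-1.4,-2.1,-2.8,-3.5,-4.2,-4.9,-5.6,-6.3,-7,-7.7,-8.4],"claw":[1,1,1,1,1,1,1,1,1,1,1,1]}' 10
cat > goal.py <<'E'
from h import *
import sys
s=robot.observe();p=s["tool_pos"];w=s["tool_rot"][2]
def rel(g,yaw):
    d=np.array(g)-p; return np.round([1e3*(d[0]*np.cos(w)+d[1]*np.sin(w)),1e3*(d[0]*np.sin(w)-d[1]*np.cos(w)),-1e3*d[2]],1),round(-np.degrees((yaw-w+np.pi)%(2*np.pi)-np.pi)/5,2)
def tray(th,gap,x=.15,z=.084,pin=(.4305,.103)):  # finger face gap from the pushed side
    l=np.array([x,-.025-.0095-gap]);return rel([pin[0]+l[0]*np.cos(th)-l[1]*np.sin(th),pin[1]+l[0]*np.sin(th)+l[1]*np.cos(th),z],th+np.pi/2)
E
python3 - <<'E'
from goal import *
print(p,s["tool_rot"],s["opening"]); print(tray(-.608,.03,z=.2),tray(-.608,.03))
E
```

```text
time: 1.4
tool_pos: [0.5059, -0.0493, 0.2922]
tool_rot: [3.141, 0.0, 0.966]
contact_force: [0.6, -0.9, 0.6]
opening: 0.002
grip_force: 0.0
[ 0.50594807 -0.04934042  0.29220535] [3.14134160e+00 2.04652059e-04 9.65645413e-01] 0.0019543174042014225
(array([17.4,  1.1, 92.2]), np.float64(0.03)) (array([ 17.4,   1.1, 208.2]), np.float64(0.03))
```

```bash
python3 -m inch '{"travel":[[5,0,40],[10,0,80],[15,0,120],[17,0,150],[17,0,175],[17,0,195],[17,0,204],[17,0,207],[17,0,207]],"turn":[0,0,0,0,0,0,0,0,0],"claw":[1,1,1,1,1,1,1,1,1]}'
python3 - <<'E'
from goal import *
print(p,s["tool_rot"],s["contact_force"])
for a in (-.608,-.5,-.4,-.3,-.2,-.1,0,.1,.14): print(a,tray(a,.0))
c=shot("scene");crop(c,180,180,170,110,4,"pics/a.png")
E
```

```text
time: 2.3
tool_pos: [0.5149, -0.0375, 0.0855]
tool_rot: [3.141, -0.0, 0.963]
contact_force: [0.2, -0.2, 0.7]
opening: 0.0005
grip_force: 0.0
[ 0.51494357 -0.03747723  0.08549506] [ 3.14120602e+00 -8.40071969e-05  9.62755802e-01] [ 0.16222997 -0.1606426   0.70074895]
-0.608 (array([32.6,  0.4,  1.5]), np.float64(-0.0))
-0.5 (array([48.9,  3.3,  1.5]), np.float64(-1.24))
-0.4 (array([64.3,  4.3,  1.5]), np.float64(-2.38))
-0.3 (array([79.7,  3.8,  1.5]), np.float64(-3.53))
-0.2 (array([94.9,  1.8,  1.5]), np.float64(-4.68))
-0.1 (array([109.9,  -1.7,   1.5]), np.float64(-5.82))
0 (array([124.4,  -6.7,   1.5]), np.float64(-6.97))
0.1 (array([138.4, -13.2,   1.5]), np.float64(-8.11))
0.14 (array([143.8, -16.1,   1.5]), np.float64(-8.57))
```

View pics/a.png

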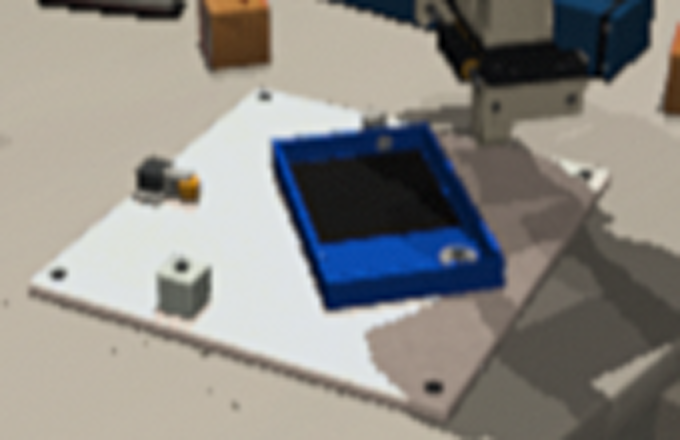

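The picture shows the closed fingers just outside the tray's pushed long side (about (490,130) in the crop). Next is a slow approach to contact.

```bash
python3 -m inch '{"travel":[[8,0,1],[16,0,1],[21,0,1],[24,0,1],[27,0,1],[30,0,1],[33,0,1],[36,1,1],[39,1,1],[42,2,1],[45,3,1],[49,3,1]],"turn":[0,0,0,0,0,0,0,-0.2,-0.4,-0.7,-1,-1.24],"claw":[1,1,1,1,1,1,1,1,1,1,1,1]}'
python3 - <<'E'
from goal import *
for a in (-.5,-.4,-.3,-.2,-.1,0,.1,.14): print(a,tray(a,.0))
E
```

```text
time: 3.55
tool_pos: [0.5455, 0.0011, 0.0842]
tool_rot: [3.141, 0.0, 1.073]
contact_force: [-0.6, -2.8, -1.1]
opening: 0.0002
grip_force: 0.9
-0.5 (array([-0.2,  0.2,  0.2]), np.float64(0.02))
-0.4 (array([14.9,  2.9,  0.2]), np.float64(-1.12))
-0.3 (array([30.3,  4.1,  0.2]), np.float64(-2.27))
-0.2 (array([45.7,  3.8,  0.2]), np.float64(-3.42))
-0.1 (array([60.9,  1.9,  0.2]), np.float64(-4.56))
0 (array([75.9, -1.5,  0.2]), np.float64(-5.71))
0.1 (array([90.5, -6.3,  0.2]), np.float64(-6.85))
0.14 (array([96.2, -8.7,  0.2]), np.float64(-7.31))
```

Contact at about 3 N. Continue along the arc to 0.1 rad.

```bash
python3 -m inch '{"travel":[[7,1,0],[15,3,0],[23,4,0],[30,4,0],[38,4,0],[46,4,0],[54,3,0],[61,2,0],[68,0,0],[76,-1,0],[83,-4,0],[90,-6,0]],"turn":[-0.6,-1.1,-1.7,-2.3,-2.85,-3.4,-4,-4.6,-5.1,-5.7,-6.3,-6.85],"claw":[1,1,1,1,1,1,1,1,1,1,1,1]}'
python3 - <<'E'
from goal import *
print(s["contact_force"]@[np.cos(w),np.sin(w),0])
for a in (.1,.14,.16,.18,.2,.22,.24,.25,.26,.272): print(a,tray(a,.0))
c=shot("scene");crop(c,180,180,170,110,4,"pics/b.png")
E
```

```text
time: 4.75
tool_pos: [0.5835, 0.0835, 0.0843]
tool_rot: [3.141, 0.0, 1.672]
contact_force: [1.9, -2.0, -0.4]
opening: 0.0006
grip_force: 1.0
-2.2252341334384886
0.1 (array([ 0.2, -0.3,  0.3]), np.float64(0.01))
0.14 (array([6.2, 1. , 0.3]), np.float64(-0.45))
0.16 (array([9.3, 1.5, 0.3]), np.float64(-0.68))
0.18 (array([12.3,  2. ,  0.3]), np.float64(-0.9))
0.2 (array([15.4,  2.4,  0.3]), np.float64(-1.13))
0.22 (array([18.4,  2.8,  0.3]), np.float64(-1.36))
0.24 (array([21.5,  3.1,  0.3]), np.float64(-1.59))
0.25 (array([23. ,  3.2,  0.3]), np.float64(-1.71))
0.26 (array([24.6,  3.3,  0.3]), np.float64(-1.82))
0.272 (array([26.4,  3.5,  0.3]), np.float64(-1.96))
```

View pics/b.png

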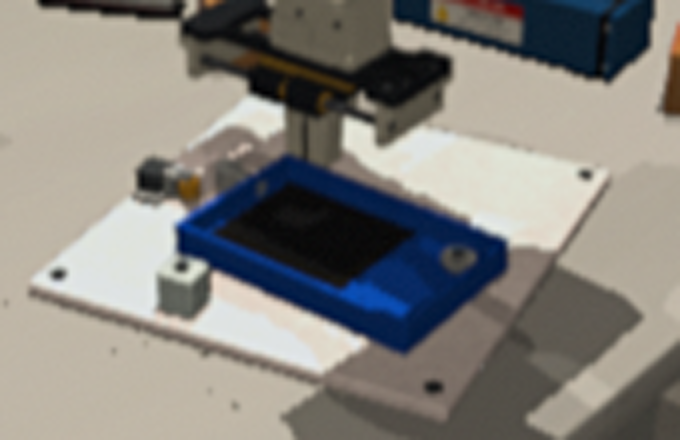

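The tray is swung most of the way and its lug (about (235,175)) is just short of the brass roller (190,187). I'll take the catch in small steps.

```bash
P='import numpy as np;from goal import *;print("F along tool x",s["contact_force"]@[np.cos(w),np.sin(w),0], tray(.272,0))'
python3 -m inch '{"travel":[[1,0,0],[2,0,0],[3,0,0],[4,1,0],[5,1,0],[6,1,0],[7,1,0],[8,1,0],[9,1,0],[10,2,0]],"turn":[-0.1,-0.15,-0.2,-0.3,-0.4,-0.45,-0.5,-0.6,-0.65,-0.7],"claw":[1,1,1,1,1,1,1,1,1,1]}'; python3 -c "$P"
python3 -m inch '{"travel":[[1,0,0],[2,0,0],[3,0,0]],"turn":[-0.1,-0.15,-0.2],"claw":[1,1,1]}'; python3 -c "$P"
```

```text
time: 5.8
tool_pos: [0.5837, 0.0932, 0.0842]
tool_rot: [-3.141, 0.0, 1.73]
contact_force: [-0.2, -2.3, 1.0]
opening: 0.0006
grip_force: 1.0
F along tool x -2.279002649255703 (array([16.6,  3.2,  0.2]), np.float64(-1.29))
time: 6.1
tool_pos: [0.5837, 0.0962, 0.0842]
tool_rot: [3.141, 0.0, 1.748]
contact_force: [1.3, -2.2, 0.6]
opening: 0.0006
grip_force: 1.2
F along tool x -2.3930357244788474 (array([13.6,  3. ,  0.2]), np.float64(-1.09))
```

```bash
cat > f.py <<'E'
from goal import *
print("F",s["contact_force"]@[np.cos(w),np.sin(w),0], tray(.272,0))
E
python3 -m inch '{"travel":[[1,0,0],[2,1,0],[3,1,0]],"turn":[-0.1,-0.15,-0.2],"claw":[1,1,1]}'; python3 f.py
python3 -m inch '{"travel":[[1,0,0],[2,1,0]],"turn":[-0.1,-0.15],"claw":[1,1]}'; python3 f.py
python3 -m inch '{"travel":[[1,0,0],[2,1,0]],"turn":[-0.1,-0.15],"claw":[1,1]}'; python3 f.py
```

```text
time: 6.4
tool_pos: [0.5832, 0.098, 0.0842]
tool_rot: [-3.139, 0.002, 1.766]
contact_force: [-3.7, -9.6, 4.7]
opening: 0.0006
grip_force: 4.4
F -8.755122539155199 (array([11.6,  3.4,  0.2]), np.float64(-0.88))
time: 6.6
tool_pos: [0.5834, 0.1003, 0.084]
tool_rot: [-3.138, 0.001, 1.779]
contact_force: [-2.4, -6.4, 1.2]
opening: 0.0001
grip_force: 3.1
F -5.755895801395548 (array([9.4, 2.8, 0. ]), np.float64(-0.74))
time: 6.8
tool_pos: [0.5841, 0.1031, 0.0839]
tool_rot: [-3.139, 0.0, 1.792]
contact_force: [-1.2, -2.9, 0.2]
opening: 0.0006
grip_force: 1.4
F -2.5941553867145277 (array([ 6.8,  1.7, -0.1]), np.float64(-0.59))
```

The force peaked and dropped, so the lug is past the catch. Now on to the stop.

```bash
python3 -m inch '{"travel":[[1,0,0],[2,1,0]],"turn":[-0.1,-0.15],"claw":[1,1]}'|grep time; python3 f.py
python3 -m inch '{"travel":[[1,0,0],[2,1,0]],"turn":[-0.1,-0.15],"claw":[1,1]}'|grep time; python3 f.py
python3 -m inch '{"travel":[[0.5,0,0],[1,0,0]],"turn":[-0.05,-0.1],"claw":[1,1]}'|grep time; python3 f.py
```

```text
time: 7.0
F -0.3624749214133568 (array([ 4.1, -0.3,  0.1]), np.float64(-0.44))
time: 7.2
F -1.0917306174870924 (array([ 2.2, -1.5,  0.2]), np.float64(-0.28))
time: 7.4
F 0.22302879304410075 (array([ 1.4, -1.4,  0.2]), np.float64(-0.19))
```

```bash
python3 -m inch '{"travel":[[0.5,0,0],[1,0,0]],"turn":[-0.05,-0.1],"claw":[1,1]}'|grep time; python3 f.py
python3 -m inch '{"travel":[[0.5,0,0],[0.5,0,0]],"turn":[-0.05,-0.05],"claw":[1,1]}'|grep time; python3 f.py
python3 -m inch '{"travel":[[0.5,0,0],[0.5,0,0]],"turn":[0,0],"claw":[1,1]}'|grep time; python3 f.py
```

```text
time: 7.6
F 0.3673350691633929 (array([ 0.6, -1.3,  0.2]), np.float64(-0.09))
time: 7.8
F -0.41310179767606225 (array([ 0.1, -1.3,  0.2]), np.float64(-0.04))
time: 8.0
F -1.0817027449792707 (array([-0.3, -1.4,  0.2]), np.float64(-0.04))
```

```bash
python3 -m inch '{"travel":[[0.5,0,0],[0.5,0,0]],"turn":[0,0],"claw":[1,1]}'|grep time; python3 f.py
python3 -m inch '{"travel":[[0.5,0,0],[0.5,0,0]],"turn":[0,0],"claw":[1,1]}'|grep time; python3 f.py
python3 -m inch '{"travel":[[0.5,0,0],[0.5,0,0]],"turn":[0,0],"claw":[1,1]}'|grep time; python3 f.py
```

```text
time: 8.2
F -2.330390177891993 (array([-0.6, -1.4,  0.2]), np.float64(-0.04))
time: 8.4
F -3.905490374598384 (array([-1. , -1.5,  0.2]), np.float64(-0.04))
time: 8.6
F -6.570575846190398 (array([-1. , -1.5,  0.2]), np.float64(-0.04))
```

```bash
python3 -m inch '{"travel":[[0.5,0,0],[0.5,0,0]],"turn":[0,0],"claw":[1,1]}'|grep time; python3 f.py
python3 -m inch '{"travel":[[0.5,0,0],[0.5,0,0]],"turn":[0,0],"claw":[1,1]}'|grep time; python3 f.py
python3 -m inch '{"travel":[[0.5,0,0],[0.5,0,0]],"turn":[0,0],"claw":[1,1]}'|grep time; python3 f.py
```

```text
time: 8.8
F -8.034638797928398 (array([-1.1, -1.5,  0.2]), np.float64(-0.04))
time: 9.0
F -10.635883242165592 (array([-1.1, -1.5,  0.2]), np.float64(-0.04))
time: 9.2
F -12.58784537471733 (array([-1.3, -1.5,  0.3]), np.float64(-0.04))
```

```bash
python3 -m inch '{"travel":[[0.6,0,0],[0.6,0,0],[0.6,0,0]],"turn":[0,0,0],"claw":[1,1,1]}'|grep time; python3 f.py
python3 -m inch '{"travel":[[0,0,0],[0,0,0],[0,0,0],[0,0,0],[0,0,0],[0,0,0],[0,0,0],[0,0,0],[0,0,0],[0,0,0]],"turn":[0,0,0,0,0,0,0,0,0,0],"claw":[1,1,1,1,1,1,1,1,1,1]}'|grep time; python3 f.py
python3 - <<'E'
from h import *
c=shot("scene");crop(c,180,180,170,110,4,"pics/c.png")
E
```

```text
time: 9.5
F -14.161708999838586 (array([-1.3, -1.5,  0.3]), np.float64(-0.04))
time: 10.5
F -13.375756849982324 (array([-1.3, -1.5,  0.3]), np.float64(-0.04))
```

View pics/c.png

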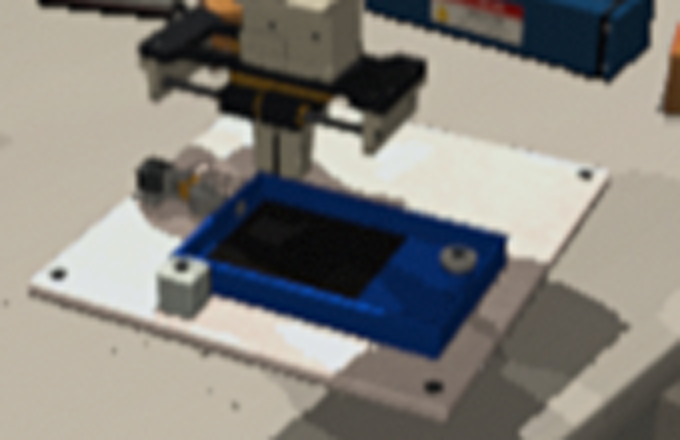

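The tray sits against the stop block (about (183,285) in the crop), pressed at about 14 N. I'll hold a little longer with slightly more force, then back off and rise.

```bash
python3 -m inch '{"travel":[[0.3,0,0],[0.3,0,0],[0.3,0,0],[0.3,0,0],[0.3,0,0],[0.3,0,0],[0.3,0,0],[0.3,0,0],[0.3,0,0],[0.3,0,0]],"turn":[0,0,0,0,0,0,0,0,0,0],"claw":[1,1,1,1,1,1,1,1,1,1]}'|grep time; python3 f.py
python3 -m inch '{"travel":[[-2,0,0],[-5,0,0],[-12,0,0],[-25,0,0],[-30,0,-20],[-30,0,-60],[-30,0,-100],[-30,0,-140],[-30,0,-180],[-30,0,-215],[-30,0,-215]],"turn":[0,0,0,0,0,0,0,0,0,0,0],"claw":[1,1,1,1,1,1,1,1,1,1,1]}'
python3 - <<'E'
from goal import *
print(rel([.452,-.236,.30],.461),rel([.452,-.236,.086],.461))
E
```

```text
time: 11.55
F -14.775687909593458 (array([-1.4, -1.5,  0.3]), np.float64(-0.04))
time: 12.65
tool_pos: [0.5941, 0.0851, 0.3051]
tool_rot: [3.131, 0.003, 1.839]
contact_force: [0.3, -0.4, -0.3]
opening: 0.0008
grip_force: 0.0
(array([-272. , -222.1,    5.1]), np.float64(15.79)) (array([-272. , -222.1,  219.1]), np.float64(15.79))
```

```bash
python3 -m inch '{"travel":[[-24,-20,0],[-48,-40,0],[-72,-60,0],[-96,-80,0],[-120,-100,0],[-144,-120,0],[-168,-140,0],[-192,-160,0],[-216,-180,0],[-244,-200,0],[-272,-222,0],[-272,-222,0]],"turn":[1.4,2.8,4.2,5.6,7.0,8.4,9.8,11.2,12.6,14.0,15.4,15.8],"claw":[0,-0.83,-0.83,-0.83,-0.83,-0.83,-0.83,-0.83,-0.83,-0.83,-0.83,-0.83]}'
python3 - <<'E'
from goal import *
print(rel([.452,-.236,.086],.461))
c=shot("top");print(tray(.272,.02))
crop(c,190,175,210,108,3.8,"pics/d.png")
E
```

```text
time: 13.85
tool_pos: [0.4486, -0.2391, 0.2984]
tool_rot: [-3.141, 0.001, 0.452]
contact_force: [0.3, 0.6, -0.6]
opening: 0.0835
grip_force: 0.0
(array([  4.4,  -1.3, 212.4]), np.float64(-0.1))
(array([ 271. , -235.1,  214.4]), np.float64(-15.94))
```

View pics/d.png

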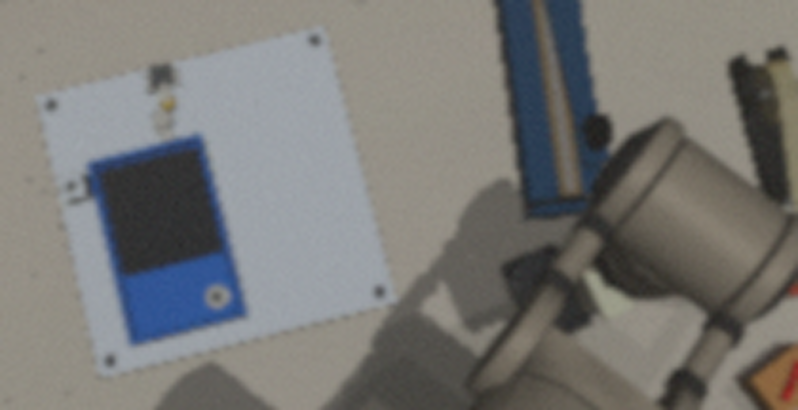

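The tray remains home, parallel to the board with its lug past the roller (165,105). The arm hides the carton. I'll descend halfway and check from the scene camera.

```bash
python3 -m inch '{"travel":[[4,-1,30],[4,-1,60],[4,-1,90],[4,-1,115],[4,-1,130],[4,-1,130]],"turn":[-0.1,-0.1,-0.1,-0.1,-0.1,-0.1],"claw":[-0.83,-0.83,-0.83,-0.83,-0.83,-0.83]}'
python3 - <<'E'
from goal import *
from m import fit
print(rel([.452,-.236,.086],.461))
c=shot("top")
th,R,t,e=fit([(.165,.095),(.165,-.025),(-.025,-.025),(-.025,.095)],[px2w(c,190+x/3.8,175+y/3.8,.036) for x,y in [(90,162),(202,135),(244,317),(132,345)]])
print("tray",th,t,e,"pocket",R@[.095,.035]+t)
c=shot("scene");crop(c,300,110,110,110,5.4,"pics/e.png")
E
```

```text
time: 14.5
tool_pos: [0.4523, -0.2318, 0.1667]
tool_rot: [-3.137, 0.002, 0.47]
contact_force: [-0.4, 1.0, 0.0]
opening: 0.0843
grip_force: 0.0
(array([-2.2,  3.6, 80.7]), np.float64(0.1))
tray 0.2677032458141296 [0.42785389 0.10314578] [0.0021 0.0019 0.0032 0.003 ] pocket [0.51021198 0.16202825]
```

View pics/e.png

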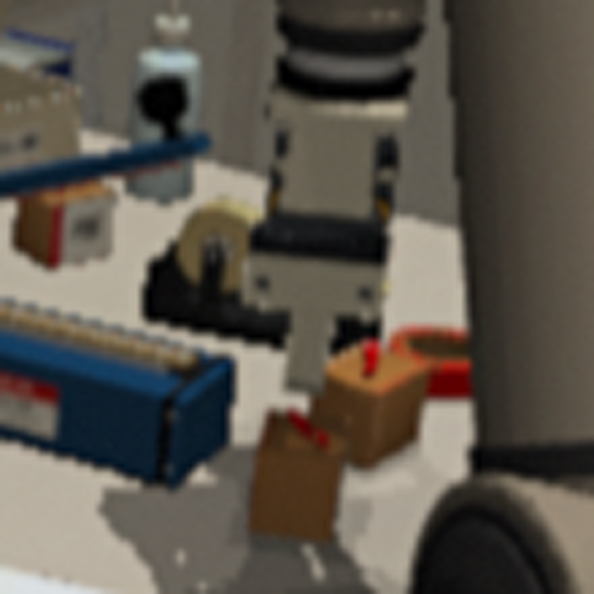

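The near carton is at about (295,475) in the crop, in front of the fingers from this view. I'll check my estimate by projecting its corners.

Run:
```python
from goal import *
c=shot("scene")
print(p, s["tool_rot"][2])
R=np.array([[np.cos(.461),-np.sin(.461)],[np.sin(.461),np.cos(.461)]])
for l in [(.025,.031),(-.025,.031),(-.025,-.031),(.025,-.031)]:
    q=R@l+[.452,-.236]
    print(l,[tuple(np.round((np.array(w2px(c,[*q,z]))-[300,110])*5.4)) for z in (0,.055)])
print("seen base corners",px2w(c,300+250/5.4,110+535/5.4,0),px2w(c,300+333/5.4,110+542/5.4,0))
```

```text
[ 0.45357088 -0.23268097  0.1692376 ] 0.4696490415904706
(0.025, 0.031) [(np.float64(247.0), np.float64(527.0)), (np.float64(256.0), np.float64(445.0))]
(-0.025, 0.031) [(np.float64(332.0), np.float64(538.0)), (np.float64(343.0), np.float64(455.0))]
(-0.025, -0.031) [(np.float64(339.0), np.float64(492.0)), (np.float64(350.0), np.float64(411.0))]
(0.025, -0.031) [(np.float64(257.0), np.float64(482.0)), (np.float64(266.0), np.float64(401.0))]
seen base corners [ 0.45420012 -0.19003878] [ 0.4131131  -0.21595109]
```

Matches within about a pixel. Descend and grip.

```bash
python3 -m inch '{"travel":[[-1,1,25],[-1,1,50],[-1,1,68],[-1,1,76],[-1,1,83],[-1,1,83]],"turn":[0,0,0,0,0,0],"claw":[-0.83,-0.83,-0.83,-0.83,-0.83,-0.83]}'
python3 -m inch '{"travel":[[0,0,0],[0,0,0],[0,0,0],[0,0,0],[0,0,0],[0,0,0],[0,0,0],[0,0,0]],"turn":[0,0,0,0,0,0,0,0],"claw":[1,1,1,1,1,1,1,1]}' 8
```

```text
time: 15.25
tool_pos: [0.4533, -0.2343, 0.0864]
tool_rot: [3.141, -0.0, 0.469]
contact_force: [0.6, 1.2, 0.3]
opening: 0.084
grip_force: 0.0
time: 16.05
tool_pos: [0.4534, -0.2344, 0.0868]
tool_rot: [3.14, -0.0, 0.469]
contact_force: [-0.7, 0.1, 6.7]
opening: 0.0623
grip_force: 7.9
```

```bash
python3 -m inch '{"travel":[[0,0,-5],[0,0,-15],[0,0,-40],[0,0,-80],[0,0,-120],[0,0,-160],[0,0,-195],[0,0,-213],[0,0,-213]],"turn":[0,0,0,0,0,0,0,0,0],"claw":[1,1,1,1,1,1,1,1,1]}'
python3 - <<'E'
from goal import *
print(rel([.511,.1615,.30],.270+np.pi/2))
E
```

```text
time: 16.95
tool_pos: [0.4537, -0.2346, 0.3025]
tool_rot: [3.136, -0.003, 0.469]
contact_force: [0.3, 0.1, -0.8]
opening: 0.0621
grip_force: 7.9
(array([ 230.1, -327.4,    2.5]), np.float64(-15.72))
```

```bash
python3 -m inch '{"travel":[[12,-18,0],[30,-45,0],[52,-75,0],[75,-107,0],[98,-140,0],[121,-172,0],[144,-205,0],[167,-238,0],[190,-270,0],[209,-298,0],[222,-316,0],[230,-327,0]],"turn":[-1,-2.3,-3.7,-5.1,-6.5,-7.9,-9.3,-10.7,-12.1,-13.5,-14.7,-15.7],"claw":[1,1,1,1,1,1,1,1,1,1,1,1]}'
python3 -m inch '{"travel":[[0,0,0],[0,0,0]],"turn":[0,0],"claw":[1,1]}'
python3 - <<'E'
from goal import *
print(rel([.511,.1615,.125],.270+np.pi/2),rel([.511,.1615,.105],.270+np.pi/2))
E
```

```text
time: 18.15
tool_pos: [0.5098, 0.1633, 0.2975]
tool_rot: [-3.139, -0.001, 1.845]
contact_force: [0.2, -1.2, -0.7]
opening: 0.0622
grip_force: 7.9
time: 18.35
tool_pos: [0.51, 0.1612, 0.2981]
tool_rot: [-3.139, 0.0, 1.837]
contact_force: [0.1, 0.4, -0.3]
opening: 0.062
grip_force: 7.9
(array([  0. ,   1.1, 173.1]), np.float64(-0.04)) (array([  0. ,   1.1, 193.1]), np.float64(-0.04))
```

```bash
python3 -m inch '{"travel":[[0,1,20],[0,1,50],[0,1,85],[0,1,115],[0,1,140],[0,1,160],[0,1,172],[0,1,180],[0,1,184],[0,1,186],[0,1,186]],"turn":[0,0,0,0,0,0,0,0,0,0,0],"claw":[1,1,1,1,1,1,1,1,1,1,1]}'
python3 - <<'E'
from goal import *
print(s["contact_force"])
c=shot("scene");crop(c,180,170,150,110,4.8,"pics/g.png")
E
```

```text
time: 19.45
tool_pos: [0.5117, 0.1617, 0.1136]
tool_rot: [3.141, 0.0, 1.839]
contact_force: [-0.2, -0.3, -0.6]
opening: 0.0622
grip_force: 7.9
[-0.1827129  -0.33685302 -0.61249805]
```

View pics/g.png

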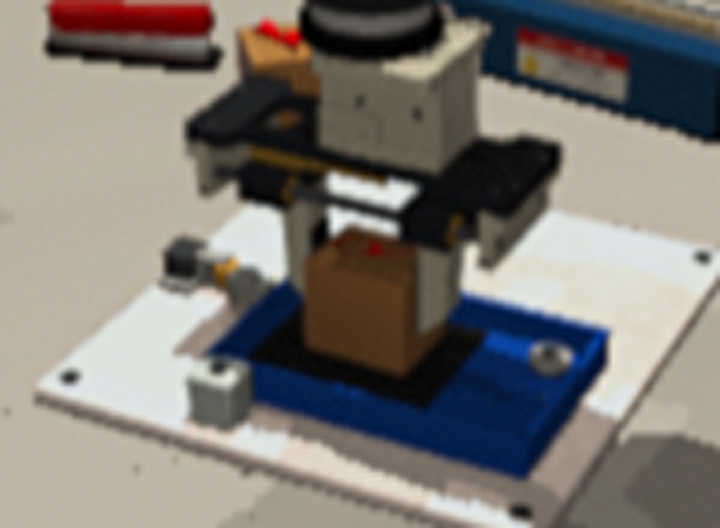

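The carton hangs upright, centred over the dark floor mat (about (370,320)), and the tray is still home. I'll lower it gently until it touches.

```bash
python3 -m inch '{"travel":[[0,0,1.5],[0,0,3],[0,0,4.5],[0,0,6],[0,0,7],[0,0,7]],"turn":[0,0,0,0,0,0],"claw":[1,1,1,1,1,1]}'
python3 -m inch '{"travel":[[0,0,0.5],[0,0,1],[0,0,1.5],[0,0,1.5]],"turn":[0,0,0,0],"claw":[1,1,1,1]}'
```

```text
time: 20.1
tool_pos: [0.5114, 0.1617, 0.106]
tool_rot: [-3.141, 0.0, 1.839]
contact_force: [0.4, 0.0, 0.1]
opening: 0.0623
grip_force: 7.9
time: 20.5
tool_pos: [0.5115, 0.1617, 0.1048]
tool_rot: [3.141, 0.0, 1.839]
contact_force: [-0.7, 0.1, 0.8]
opening: 0.0623
grip_force: 7.9
```

```bash
python3 -m inch '{"travel":[[0,0,0.5],[0,0,1],[0,0,1]],"turn":[0,0,0],"claw":[1,1,1]}'
```

```text
time: 20.8
tool_pos: [0.5115, 0.1617, 0.1046]
tool_rot: [3.141, 0.0, 1.839]
contact_force: [-3.8, -1.4, 9.2]
opening: 0.0621
grip_force: 8.0
```

Touchdown. Release and rise.

```bash
python3 -m inch '{"travel":[[0,0,-0.6],[0,0,-0.6],[0,0,-0.6],[0,0,-0.6],[0,0,-0.6],[0,0,-0.6],[0,0,-0.6]],"turn":[0,0,0,0,0,0,0],"claw":[-0.4,-0.45,-0.5,-0.6,-0.7,-0.7,-0.7]}'
python3 -m inch '{"travel":[[0,0,-5],[0,0,-15],[0,0,-30],[0,0,-60],[0,0,-100],[0,0,-140],[0,0,-180],[0,0,-200],[0,0,-200],[0,0,-200]],"turn":[0,0,0,0,0,0,0,0,0,0],"claw":[-0.7,-0.7,-0.7,-0.7,-0.7,-0.7,-0.7,-0.7,-0.7,-0.7]}'
python3 - <<'E'
from goal import *
c=shot("scene");crop(c,180,170,150,110,4.8,"pics/i.png")
E
```

```text
time: 21.5
tool_pos: [0.5114, 0.1617, 0.1042]
tool_rot: [-3.142, 0.0, 1.839]
contact_force: [0.5, 0.1, 0.5]
opening: 0.0778
grip_force: 0.0
time: 22.5
tool_pos: [0.5112, 0.1617, 0.3047]
tool_rot: [3.141, 0.0, 1.839]
contact_force: [-0.1, -0.2, -0.3]
opening: 0.0783
grip_force: 0.0
```

View pics/i.png

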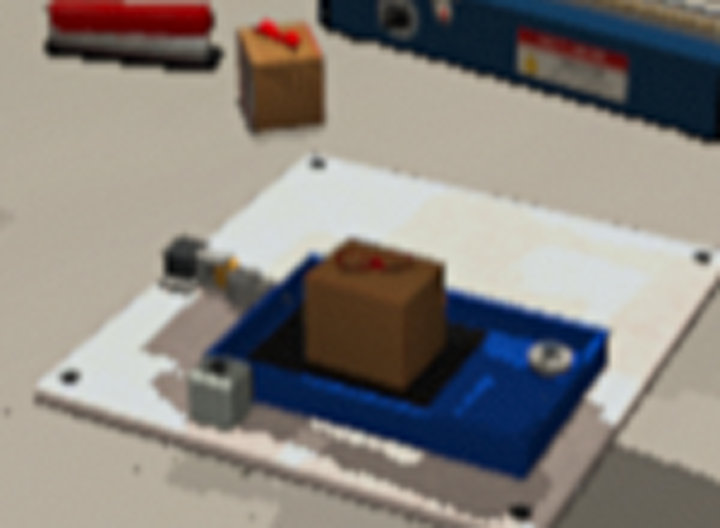

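The carton stands upright in the tray (about (370,320)), and the tray is still home against the stop (218,395).

```bash
python3 -c "from cell import robot;print(robot.hand_in())"
```

```text
the job is handed in; nothing more can be done
None
```

I handed the job in at about 22.5 s: the tray is home after roughly 2 s pressed at 14–15 N (highest push reading under 15 N), the carton stands upright in it and is released, and the arm never went near the glue stick, red tape roll or tape measure; the hand-in returned no verdict.

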